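# Shift the strip feeder into third

## Task

Put the strip feeder's gearbox into third: gently push its gear lever with the fingertips along the H-shaped gate to the cross slot, across to the right, then forward (away from the robot) fully home in the third slot, the far right one marked with three dots. Only push the lever, never grip it, do not let it slip into the near right slot (four dots, reverse), leave the loose things around it where they are, and move clear at the end.

Things in the scene. Friction and masses are not known exactly. Their poses are not given: they have to be found in the camera images.
- gate_centre (a point): Centre of the H-shaped gate, on the top face of its steel plate (100 x 100 x 8 mm, on top of the green gearbox, 108 mm above the bench). Axes: x forward (away from the robot), y left, z up; the feeder is turned up to 0.3 rad. Two fore-and-aft slots at y = +24 and y = -24 mm, from x = -35.5 to +35.5 mm, joined at x = 0 by a cross slot; all 15 mm wide, inner corners rounded 8 mm
- third_slot (a point): Far end of the third slot (far right) on the plate's top, 35.5 mm forward and 24 mm right of gate_centre. Slots are marked with dots on the plate: one = far left, two = near left, three = far right, four (reverse) = near right
- feeder: The strip feeder, bolted down: base plate 220 x 560 mm, green gearbox 200 x 170 mm (top 86 mm above the bench) under the gate, motor on the left (118 mm high), feed rolls between grey cheeks on the right (127 mm high). Origin on the bench under gate_centre; same axes
- stick: The gear lever: upright steel stem, 12 mm diameter, through the gate, with a ball knob of 40 mm on its end. Origin at its fixed pivot, 88 mm straight below gate_centre; its z axis runs up the stem. It stays where it is left; 2 to 4 N at the knob moves it. It starts in the left half of the H, anywhere between the ends of the near left and far left slots
- knob_centre (a point): Centre of the ball knob (40 mm diameter), 170 mm from the pivot along the stem; 82 mm above the gate plate when the lever is upright
- across (a joint): Sideways tilt of the lever, rad: about -0.27 in the left slots, 0 upright, about +0.27 in the right slots (knob to the right). With a = across and b = fore, the knob centre lies from the pivot, in the axes of gate_centre, at 170 mm x (sin b, -sin a cos b, cos a cos b)
- fore (a joint): Fore-and-aft tilt of the lever, rad: about +0.32 at the far end of a slot (forward), 0 in the cross slot, about -0.32 at the near end
- deck_plate: loose flat steel plate 40 x 40 x 8 mm lying on the gearbox's top behind the gate; origin centre of its underside. A bystander.
- deck_nut: loose steel hexagon nut, 30 mm across, 13 mm high, lying on the gearbox's top on the robot's side of the gate; origin centre of its underside. A bystander.
- jar: closed jar, 54 mm diameter, 65 mm high, standing on the feeder's base plate in front of the motor; origin centre of its underside. A bystander.
- bolt: thick steel bolt standing on its hexagon head (head 34 mm across, shank 20 mm, 73 mm high in all) on the feeder's base plate in front of the motor; origin centre of its underside. A bystander.
- wood_block: wooden U-shaped block 90 x 50 x 53 mm on the bench behind the feeder; origin centre of its underside. A bystander.
- bench_plate: loose flat steel plate 55 x 55 x 10 mm on the bench behind the feeder; origin centre of its underside. A bystander.
- hammer: hammer lying on the bench to the left of the feeder. A bystander.

How it is judged:
By the outcome, as a careful person would: the job done as asked, in the order asked, and still so for the second after the job is handed in, with the robot touching nothing.
It also fails if it takes over 45 s, if anything falls off the work surface, if the arm or the gripper's body presses on something with over 40 N, if the wrist force passes 120 N, or if a joint passes its speed limit or range.

## Robot

A 6-joint arm with a two-finger parallel gripper is mounted at the origin on the work surface. World frame = base frame: x ahead of the robot, y to its left, z up, the work surface at z = 0. Lengths are in m, angles in rad, forces in N, time in s.
With the tool pointing down it reaches from about 0.325 to 0.75 m from the base axis. Payload 7.6 kg.
Tool frame: the origin (TCP) lies midway between the tips of the shut fingers; the grasp point (between the pads) lies 19 mm behind it (manip.grasp_offset is the distance from the TCP to the grasp point, in m); z points along the fingers, x is the direction in which the jaws open and shut, and the axes are right-handed (so a half turn about z gives the same grasp; the last joint's range is limited). The gripper opens to 85 mm and grips with 20 to 120 N. Pads are 22 mm wide; open, the fingers measure 114 mm over their backs; the gripper's body (76 mm by 85 mm) begins 54 mm behind the grasp point. The pads swing forward as they close: fully open they stand 13 mm farther back than shut.
Start: joints at [-1.301, 0.052, 1.401, -0, 1.689, -0.07], TCP at [0.175, -0.495, 0.231] pointing down, gripper open.
Joint ranges: [-2.9, 2.9], [-0.91, 2.17], [0.12, 2.37], [-1.06, 4.2], [0.26, 2.73], [-2.93, 2.93]. Speed limits (rad/s): [2.57, 2.57, 3.01, 3.14, 3.14, 3.14].

## Interface

Orientations are given as a unit quaternion [x, y, z, w].
In Python, from rig import manip gives the robot as it stands.
- The arm moves only by the tool play_rows, never from a script. Its argument "increments" is a list of rows, each a list of 3 entries, a list of its own where there are three numbers: the opening, from 0 (shut) to 1 (fully open), then the shift along the tool's x, y, z in cm, then the turn about the tool's z in rad. In form: [[fingers, [x, y, z], roll], ...]. A call has 1 to 5 rows; each row is the pose to reach, as a shift and turn from the pose measured when the call began, along the tool's axes at that moment; what a row does not reach only later rows make up. A row lasts 1/10 s, in which the tool goes at most 50 mm and 8.59 degrees, less where a joint would pass 70% of its speed; a pose out of reach is approached as far as the arm can. A call with a gripper value outside its range is refused whole. The fingers move at their own pace and stop on an object; "newtons" is the grip in N (left out, the last holds). Time passes only in rows, so rows that repeat a pose let the fingers close. It gives the time, the measured TCP pose, the force and the opening at its end, in the units of the state.
- manip.read_state(): the state, without advancing time (a new reading comes with each control period).
- manip.snapshot(name): name is "scene" or "top" or "wrist"; returns a dict with "color" (384x512x3 uint8, blue, green, red), "K" (3x3 intrinsics, pixels), "xyz" and "orientation" of the camera in the world. Camera axes: x right, y up, looking along -z (the intrinsics and any distortion apply to the point x, -y, -z); pixel columns grow to the right and rows downward; lengths in m; the calibration is good to about 2 mm. A picture is of the moment at which its call begins. There is no depth.
- manip.finish_job(): hands the job in, once; it reports no verdict.
Trained networks look in a picture, given as the dict that the camera call returned (one of the last four; its "shot" number tells which), for a name from the list of things; names that differ only in an ending like _2 or _b are one class to them, and where a whole thing is asked for, a point or a joint stands for the part that bears it (a point fixed in the world has none). Each returns a list of dicts, best first, with "score" (0 to 1); they miss things now and then, are a little off and sometimes report something else, mostly with a low value. They report only what shows in the picture. A call takes as long as a camera call.
- manip.recognise(picture, target): "position" ([x, y, z] in m, in world coordinates, good to about 4 mm: the middle of the surface that is visible of it).
- manip.outline_of(picture, target): "mask" (384x512 bool, what is visible of it).
- manip.place_of(picture, target): "position" ([x, y, z] in m, in world coordinates, good to about 4 mm: a listed point, or the origin of a listed thing).
The state is a dict: "time_s": time; "joint_pos": joint angles; "joint_velocities": joint speeds; "joint_efforts": joint torques, N m; "tcp_pos": TCP position; "ee_rot": TCP orientation; "wrist_force": force on the tool from outside, world axes, zero at the start; "wrist_torque": the same for the moment, N m; "opening": finger opening in m.
Only numpy, scipy, OpenCV 4.12 (cv2) and the standard library are available. Lean on these libraries where they do the work, as an engineer would, in place of code of your own. Each camera call takes 0.05 s, during which the arm holds its last target.

## Working session

There is one attempt and no reset: what is moved stays moved. The work goes in short steps, Python scripts to look and compute and a tool call to move; the robot and the scene stay as the last step left them, time stands still between calls to the robot, and variables do not carry over. Pictures are saved under pics/ and viewed, and the job is handed in when it is done.

Besides the shell and the picture viewer there is one more tool, called after "Call:" as a command line: name --argument value ..., lists and objects as JSON in quotes. play_rows: Moves the arm, as the interface text tells. Its arguments: {"type":"object","properties":{"increments":{"type":"array"},"newtons":{"type":"number"}},"required":["increments"]}

```bash
mkdir -p pics; ls
python3 - <<'E'
from rig import manip
import cv2,numpy as np
np.set_printoptions(precision=4,suppress=True)
for n in ("scene","top"):
    p=manip.snapshot(n)
    cv2.imwrite(f"pics/{n}0.png",p["color"])
    print(n,p["xyz"],p["orientation"],p["K"][0])
    for t in ("gate_centre","third_slot","knob_centre","stick","feeder","across","fore"):
        try:
            r=manip.place_of(p,t)
            print(t,[(np.round(q["position"],4),round(q["score"],2)) for q in r[:2]])
        except Exception as e: print(t,e)
s=manip.read_state();print(s)
E
```

```text
pics
scene [ 0.9678 -0.1798  0.9064] [0.2781 0.1155 0.38   0.8746] [437.5293   0.     256.9049]
gate_centre [(array([0.5111, 0.0106, 0.1075]), 0.79), (array([0.4735, 0.0514, 0.1818]), 0.46)]
third_slot [(array([ 0.5457, -0.0142,  0.1106]), 0.81), (array([0.4331, 0.2281, 0.013 ]), 0.33)]
knob_centre [(array([0.4339, 0.2315, 0.0117]), 0.6), (array([0.4761, 0.0523, 0.1819]), 0.59)]
stick []
feeder [(array([0.5115, 0.0077, 0.0006]), 0.59)]
across it knows: bench_plate, bolt, deck_nut, deck_plate, feeder, gate_centre, hammer, jar, knob_centre, stick, third_slot, wood_block
fore it knows: bench_plate, bolt, deck_nut, deck_plate, feeder, gate_centre, hammer, jar, knob_centre, stick, third_slot, wood_block
top [0.4673 0.2032 0.9554] [-0.0427  0.068   0.7051 -0.7045] [384.5509   0.     252.7686]
gate_centre [(array([0.5092, 0.0099, 0.1084]), 0.8)]
third_slot [(array([ 0.547 , -0.0116,  0.1104]), 0.91)]
knob_centre [(array([0.4745, 0.0492, 0.1807]), 0.54)]
stick [(array([0.5119, 0.0075, 0.0212]), 0.87)]
feeder [(array([0.5131, 0.0072, 0.0063]), 0.79)]
across it knows: bench_plate, bolt, deck_nut, deck_plate, feeder, gate_centre, hammer, jar, knob_centre, stick, third_slot, wood_block
fore it knows: bench_plate, bolt, deck_nut, deck_plate, feeder, gate_centre, hammer, jar, knob_centre, stick, third_slot, wood_block
{'time_s': 0.6, 'joint_pos': array([-1.3013,  0.0522,  1.4007,  0.    ,  1.6886, -0.0703]), 'joint_velocities': array([ 0.0001,  0.002 ,  0.0008, -0.0001,  0.0015, -0.0004]), 'joint_efforts': array([ -0.0008, -38.1361, -36.018 ,  -0.0001,   0.0002,   0.    ]), 'tcp_pos': array([ 0.175 , -0.495 ,  0.2313]), 'ee_rot': array([ 0.8165, -0.5774,  0.0001,  0.    ]), 'wrist_force': array([0.5714, 0.1305, 0.4086]), 'wrist_torque': array([ 0.0247,  0.0098, -0.0299]), 'opening': 0.08567430331899455}
```

View pics/scene0.png

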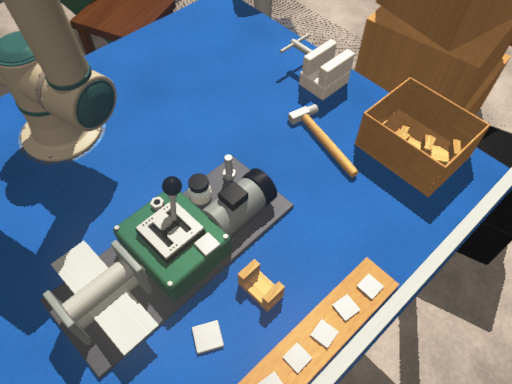

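View pics/top0.png

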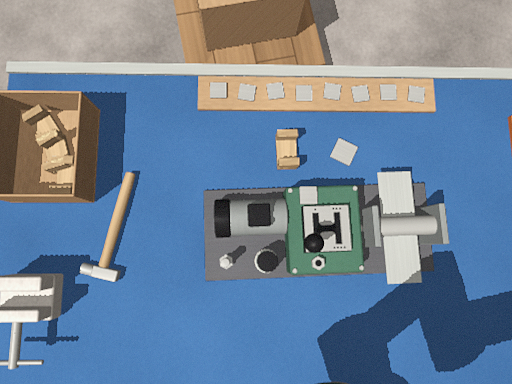

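Run:
```python
from rig import manip
import cv2,numpy as np
for n,c in (("top",(280,180,370,285)),("scene",(110,160,240,300))):
    im=cv2.imread(f"pics/{n}0.png")
    x0,y0,x1,y1=c
    k=5 if n=="top" else 4
    cv2.imwrite(f"pics/{n}0z.png",cv2.resize(im[y0:y1,x0:x1],None,fx=k,fy=k,interpolation=cv2.INTER_CUBIC))
p=manip.snapshot("top"); print(p.keys(), p["K"])
```

```text
dict_keys(['color', 'K', 'xyz', 'orientation', 'shot']) [[384.55087289   0.         252.76857966]
 [  0.         384.55087289 187.06258747]
 [  0.           0.           1.        ]]
```

View pics/top0z.png

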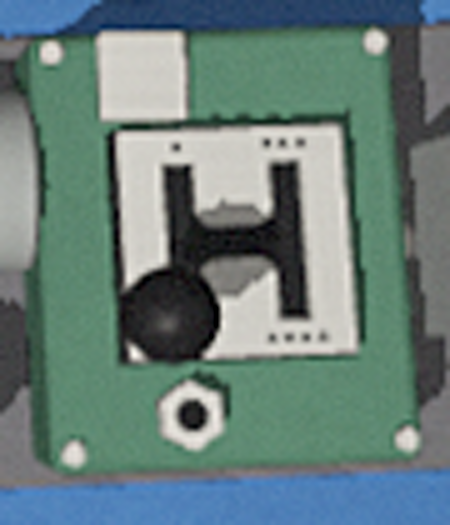

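View pics/scene0z.png

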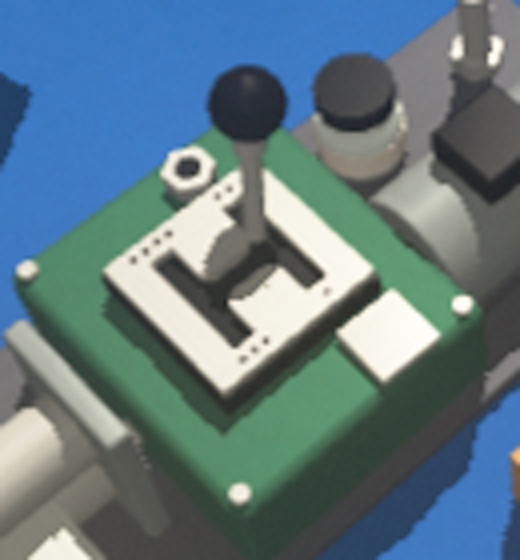

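```bash
cat > h.py <<'E'
import numpy as np,cv2
from scipy.spatial.transform import Rotation as R
np.set_printoptions(precision=4,suppress=True)
def ray(p,uv):
    K=p["K"];d=np.array([(uv[0]-K[0][2])/K[0][0],-(uv[1]-K[1][2])/K[1][1],-1])
    return np.array(p["xyz"]),R.from_quat(p["orientation"]).apply(d)
def atz(p,uv,z):
    o,d=ray(p,uv);return o+d*(z-o[2])/d[2]
def tri(ps,uvs):
    A=np.zeros((3,3));b=np.zeros(3)
    for p,u in zip(ps,uvs):
        o,d=ray(p,u);d/=np.linalg.norm(d);M=np.eye(3)-np.outer(d,d);A+=M;b+=M@o
    return np.linalg.solve(A,b)
E
python3 - <<'E'
from rig import manip
from h import *
T=manip.snapshot("top");S=manip.snapshot("scene")
t=[(280+(a-2)/5,180+(b-2)/5) for a,b in [(116,132),(344,122),(360,353),(122,360)]]
s=[(110+(a-1.5)/4,160+(b-1.5)/4) for a,b in [(376,272),(227,395),(105,270),(247,168)]]
for p,c in ((T,t),(S,s)):
    w=np.array([atz(p,u,.108)[:2] for u in c]);print(w,w.mean(0))
    # TL far-left, TR far-right, BR near-right, BL near-left ; yaw from x edges & y edges
    for a,b in ((3,0),(2,1)): d=w[b]-w[a];print("x edge",np.linalg.norm(d),np.arctan2(d[1],d[0]))
    for a,b in ((1,0),(2,3)): d=w[b]-w[a];print("y edge",np.linalg.norm(d),np.arctan2(-d[0],d[1]))
k=tri([T,S],[(280+170/5,180+311/5),(110+245.5/4,160+101.5/4)]);print("knob",k)
E
```

```text
[[ 0.5588  0.0612]
 [ 0.5633 -0.0414]
 [ 0.4613 -0.0441]
 [ 0.4587  0.061 ]] [0.5105 0.0092]
x edge 0.10009425202577397 0.0021874040939353135
x edge 0.10203202832532232 0.026615528426980502
y edge 0.10275597126149096 0.04387777747628122
y edge 0.10518571219168575 0.02477184993993101
[[ 0.5614  0.059 ]
 [ 0.5657 -0.0403]
 [ 0.4641 -0.044 ]
 [ 0.4631  0.0489]] [0.5136 0.0059]
x edge 0.09887303410925476 0.10292485744643687
x edge 0.1016786042372457 0.03614562341022018
y edge 0.09943369574733513 0.042897826277199465
y edge 0.0928635246009414 0.010787877563982803
knob [0.4776 0.0522 0.1808]
```

```bash
cat >> h.py <<'E'
G=np.array([.5115,.0085]);YAW=.035
def to(gx,gy,z,world=None):
    from rig import manip
    s=manip.read_state();q=R.from_quat(s["ee_rot"]);M=q.as_matrix()
    c,n=np.cos(YAW),np.sin(YAW)
    w=np.array(world) if world is not None else np.array([G[0]+c*gx-n*gy,G[1]+n*gx+c*gy,z])
    d=M.T@(w-s["tcp_pos"])*100
    ang=np.arctan2(M[1,0],M[0,0]);roll=ang-(-np.pi/2+YAW)
    print("t",s["time_s"],"tcp",s["tcp_pos"],"F",s["wrist_force"]);print("tool shift cm",d,"roll",roll, "world tgt",w)
def gate(p):
    c,n=np.cos(YAW),np.sin(YAW);d=np.array(p[:2])-G
    return np.array([c*d[0]+n*d[1],-n*d[0]+c*d[1]])
E
python3 -c "
from h import *
to(0,0,0,world=[.36,-.25,.24]);to(-.10,.045,.235)"
```

```text
t 0.75 tcp [ 0.175  -0.495   0.2313] F [-0.3769 -0.2766  0.1061]
tool shift cm [-16.9311 -25.6077  -0.8687] roll 0.3048497568245543 world tgt [ 0.36 -0.25  0.24]
t 0.75 tcp [ 0.175  -0.495   0.2313] F [-0.3769 -0.2766  0.1061]
tool shift cm [-43.5465 -40.32    -0.3712] roll 0.3048497568245543 world tgt [0.41  0.05  0.235]
```

Call:
play_rows --increments '[[0,[-2.5,-3.8,-0.2],0.06],[0,[-5,-7.6,-0.4],0.12],[0,[-7.5,-11.4,-0.6],0.18],[0,[-10,-15.2,-0.8],0.24],[0,[-12.5,-19,-0.8],0.305]]' --newtons 20

```text
time_s: 1.25
tcp_pos: [0.3133, -0.3124, 0.2398]
ee_rot: [0.718, -0.696, 0.001, 0.0]
wrist_force: [1.6, -0.2, 1.0]
opening: 0.0124
```

```bash
python3 -c "
from h import *
to(-.10,.045,.235)"
```

```text
t 1.25 tcp [ 0.3133 -0.3124  0.2398] F [ 1.5915 -0.2175  0.9689]
tool shift cm [-35.9082 -10.8184   0.4542] roll -0.00318138129095491 world tgt [0.41  0.05  0.235]
```

Call:
play_rows --increments '[[0,[-4.2,-2,0],0],[0,[-8.4,-4,0],0],[0,[-12.8,-6,0],0],[0,[-17.4,-7,0],0],[0,[-22,-8,0],0]]'

```text
time_s: 1.75
tcp_pos: [0.3863, -0.088, 0.2398]
ee_rot: [0.718, -0.696, 0.001, -0.0]
wrist_force: [0.3, 0.5, 0.1]
opening: -0.0002
```

```bash
python3 -c "
from h import *
to(-.10,.045,.235)"
```

```text
t 1.75 tcp [ 0.3863 -0.088   0.2398] F [0.3132 0.5371 0.1079]
tool shift cm [-13.72    -2.8043   0.467 ] roll -0.0032159011429566675 world tgt [0.41  0.05  0.235]
```

Call:
play_rows --increments '[[0,[-4.5,-0.9,0],0],[0,[-9,-1.9,0],0],[0,[-13.7,-2.8,0],0],[0,[-13.7,-2.8,3.5],0],[0,[-13.7,-2.8,7.2],0]]'

```text
time_s: 2.25
tcp_pos: [0.4107, 0.0514, 0.1678]
ee_rot: [0.72, -0.694, 0.002, -0.001]
wrist_force: [0.6, -0.4, -0.6]
opening: 0.0003
```

Run:
```python
from h import *
from rig import manip
to(-.065,.045,.167)
for n in ("scene","top","wrist"):
    p=manip.snapshot(n); im=p["color"]
    if n!="wrist": x0,y0,x1,y1=(80,120,260,290) if n=="scene" else (260,170,400,300); im=im[y0:y1,x0:x1]; im=cv2.resize(im,None,fx=4,fy=4,interpolation=cv2.INTER_CUBIC)
    cv2.imwrite(f"pics/{n}1.png",im)
```

```text
t 2.25 tcp [0.4107 0.0514 0.1678] F [ 0.6388 -0.3748 -0.6402]
tool shift cm [ 0.1388 -3.421   0.1013] roll 0.0006263355226865386 world tgt [0.445  0.0512 0.167 ]
```

View pics/scene1.png

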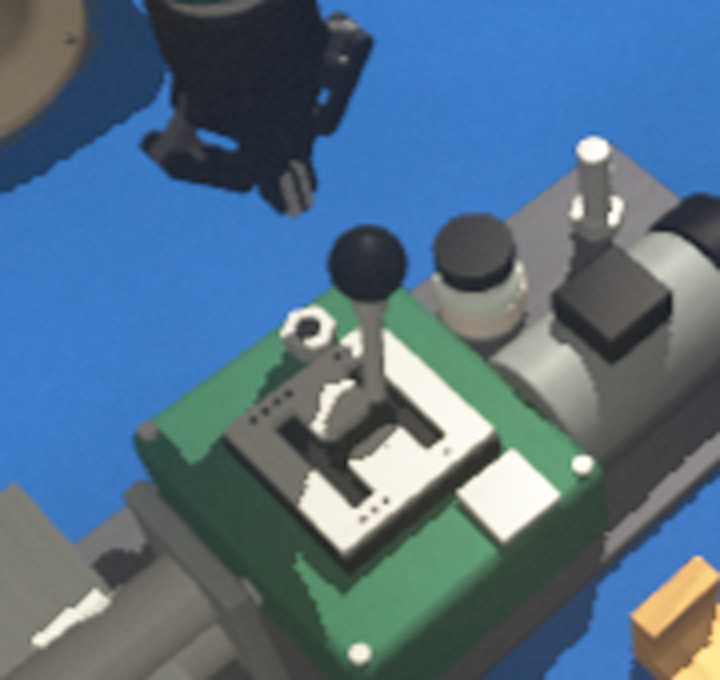

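View pics/wrist1.png

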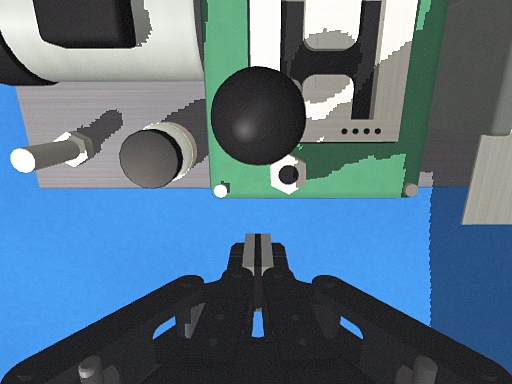

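Call:
play_rows --increments '[[0,[0.1,-1.5,0],0],[0,[0.1,-2.6,0],0],[0,[0.1,-3.2,0],0],[0,[0.1,-3.6,0],0],[0,[0.1,-4.0,0],0]]'

```text
time_s: 2.9
tcp_pos: [0.4491, 0.0499, 0.1672]
ee_rot: [0.718, -0.696, -0.0, 0.001]
wrist_force: [-3.2, -0.8, 2.0]
opening: -0.0002
```

```bash
cat > look.py <<'E'
import sys
from h import *
from rig import manip
tag=sys.argv[1]
s=manip.read_state();print("tcp gate",gate(s["tcp_pos"]),s["tcp_pos"][2],"F",s["wrist_force"],"j6",s["joint_pos"][5],s["time_s"])
for n in ("scene","top"):
    p=manip.snapshot(n); im=p["color"]
    x0,y0,x1,y1=(80,120,260,290) if n=="scene" else (260,170,400,300)
    cv2.imwrite(f"pics/{n}{tag}.png",cv2.resize(im[y0:y1,x0:x1],None,fx=4,fy=4,interpolation=cv2.INTER_CUBIC))
    for q in manip.place_of(p,"knob_centre")[:2]: print(n,"knob",q["position"],gate(q["position"]),round(q["score"],2))
    for q in manip.outline_of(p,"stick")[:1]: 
        v,u=np.nonzero(q["mask"]);print("stick mask",u.min(),u.max(),v.min(),v.max(),round(q["score"],2))
E
python3 look.py 2
```

```text
tcp gate [-0.0609  0.0436] 0.16722819397290395 F [-3.172  -0.7545  1.9844] j6 1.5686945168202042 2.9
scene knob [0.4749, 0.0507, 0.1803] [-0.0351  0.0435] 0.9
stick mask 162 181 176 220 0.81
stick mask 203 448 172 282 0.55
```

View pics/scene2.png

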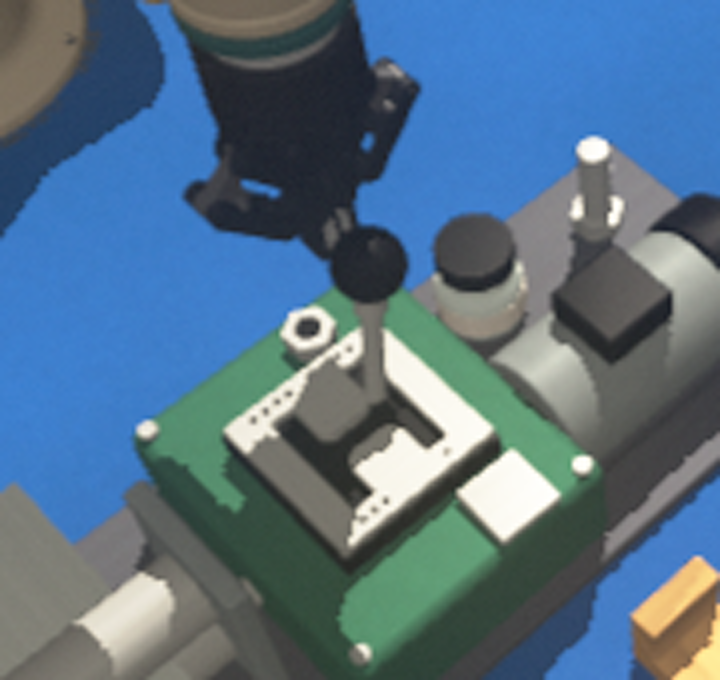

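Call:
play_rows --increments '[[0,[0,-0.6,0],0],[0,[0,-1.2,0],0],[0,[0,-1.8,0],0],[0,[0,-2.3,0],0],[0,[0,-2.6,0],0]]'

```text
time_s: 3.7
tcp_pos: [0.4752, 0.0509, 0.1661]
ee_rot: [0.718, -0.696, -0.001, 0.002]
wrist_force: [-2.9, -0.1, 1.7]
opening: 0.0001
```

```bash
python3 look.py 3
```

```text
tcp gate [-0.0348  0.0437] 0.16607821059099304 F [-2.8632 -0.1186  1.735 ] j6 1.568867419135406 3.7
scene knob [0.5028, 0.0552, 0.1846] [-0.0071  0.047 ] 0.69
scene knob [0.5297, 0.4993, -0.0004] [0.0354 0.4899] 0.17
```

View pics/scene3.png

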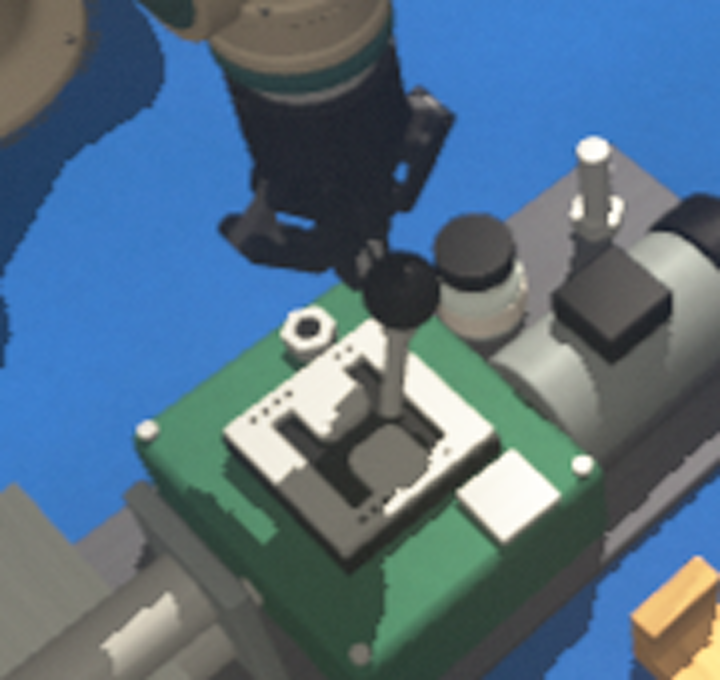

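View pics/top3.png

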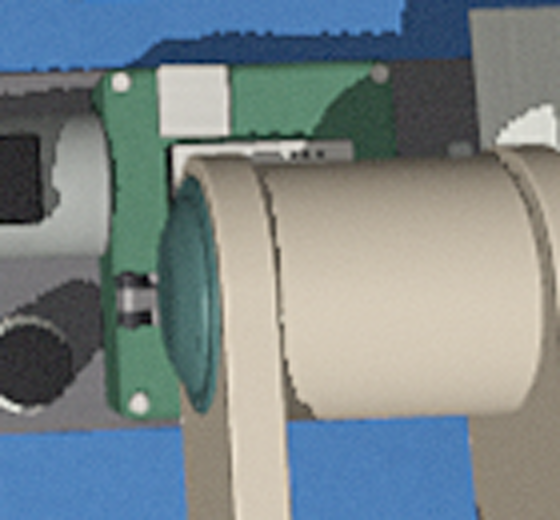

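Run:
```python
from h import *
from rig import manip
S=manip.snapshot("scene")
for (u,v,z) in ((401,290,.184),(368,264,.181)): print(gate(atz(S,(80+(u-1.5)/4,120+(v-1.5)/4),z)))
to(-.031,.045,.167)
```

```text
[-0.0056  0.045 ]
[-0.0317  0.0444]
t 4.05 tcp [0.4746 0.0508 0.1661] F [-0.8624  0.1417 -0.4572]
tool shift cm [-0.1427 -0.4356 -0.0921] roll -0.0029771369463453823 world tgt [0.4789 0.0524 0.167 ]
```

Call:
play_rows --increments '[[0,[-0.1,-0.3,0],0],[0,[-0.1,-0.5,0],0],[0,[-0.1,-0.65,0],0],[0,[-0.1,-0.65,0],0]]'

```text
time_s: 4.45
tcp_pos: [0.4813, 0.052, 0.1661]
ee_rot: [0.718, -0.696, -0.001, 0.001]
wrist_force: [-2.5, -0.4, 1.4]
opening: -0.0001
```

```bash
python3 look.py 4
```

```text
tcp gate [-0.0287  0.0446] 0.1661251680752364 F [-2.4606 -0.3624  1.4078] j6 1.5709702078255114 4.45
scene knob [0.5094, 0.0537, 0.1833] [-0.0005  0.0452] 0.91
stick mask 172 191 184 223 0.57
top knob [0.4365, 0.1348, 0.0125] [-0.0705  0.1288] 0.63
```

View pics/scene4.png

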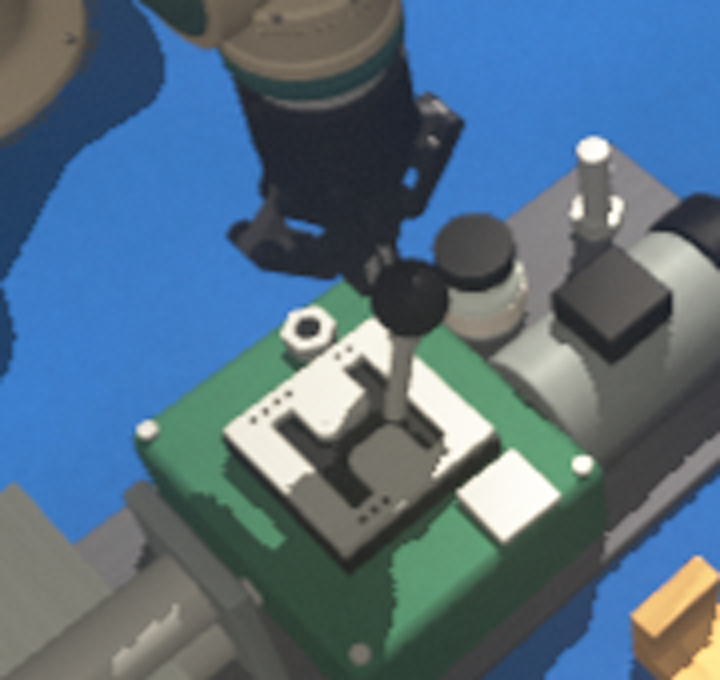

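Call:
play_rows --increments '[[0,[0,1.5,0],0],[0,[0,3.0,0],0],[0,[0,3.5,-2],-0.1],[0,[0,3.5,-5],-0.24],[0,[0,3.5,-7.5],-0.38]]'

```text
time_s: 5.25
tcp_pos: [0.4464, 0.051, 0.2424]
ee_rot: [0.838, -0.545, -0.0, 0.001]
wrist_force: [0.4, -0.2, 0.2]
opening: 0.0001
```

```bash
python3 -c "
from h import *
to(0.001,.105,.24)"
```

```text
t 5.25 tcp [0.4464 0.051  0.2424] F [ 0.4439 -0.1829  0.2025]
tool shift cm [-3.175  -8.2427  0.2227] roll 0.3827347973814126 world tgt [0.5088 0.1135 0.24  ]
```

Call:
play_rows --increments '[[0,[-1.2,-2.7,0],-0.14],[0,[-2.2,-5.5,0],-0.28],[0,[-3.2,-8.2,0],-0.42],[0,[-3.2,-8.2,0],-0.56],[0,[-3.2,-8.2,0],-0.7]]'

```text
time_s: 5.75
tcp_pos: [0.5088, 0.1142, 0.2415]
ee_rot: [0.975, -0.221, -0.001, 0.001]
wrist_force: [-0.9, -0.1, 1.2]
opening: -0.0
```

```bash
python3 -c "
from h import *
to(0.001,.105,.24)"
```

```text
t 5.75 tcp [0.5088 0.1142 0.2415] F [-0.9043 -0.1096  1.2315]
tool shift cm [0.0308 0.0634 0.1526] roll 1.089496898426008 world tgt [0.5088 0.1135 0.24  ]
```

Call:
play_rows --increments '[[0,[0,0,0],-0.14],[0,[0,0,0],-0.28],[0,[0,0,1.5],-0.42],[0,[0,0,4.5],-0.48],[0,[0,0,7.4],-0.48]]'

```text
time_s: 6.25
tcp_pos: [0.509, 0.1141, 0.1668]
ee_rot: [1.0, 0.018, -0.0, 0.001]
wrist_force: [-1.3, 0.1, -0.8]
opening: 0.0
```

```bash
python3 -c "
from h import *
to(0.001,.105,.167)"; python3 look.py 5
```

```text
t 6.25 tcp [0.509  0.1141 0.1668] F [-1.2864  0.0829 -0.7911]
tool shift cm [-0.0237  0.065  -0.0244] roll 1.5712999160494263 world tgt [0.5088 0.1135 0.167 ]
tcp gate [0.0012 0.1056] 0.16675494658960444 F [-1.2864  0.0829 -0.7911] j6 0.11482252245500064 6.25
scene knob [0.5059, 0.054, 0.1882] [-0.004   0.0457] 0.78
scene knob [0.4351, 0.2311, 0.0113] [-0.0686  0.2251] 0.46
stick mask 173 191 184 224 0.58
```

View pics/scene5.png

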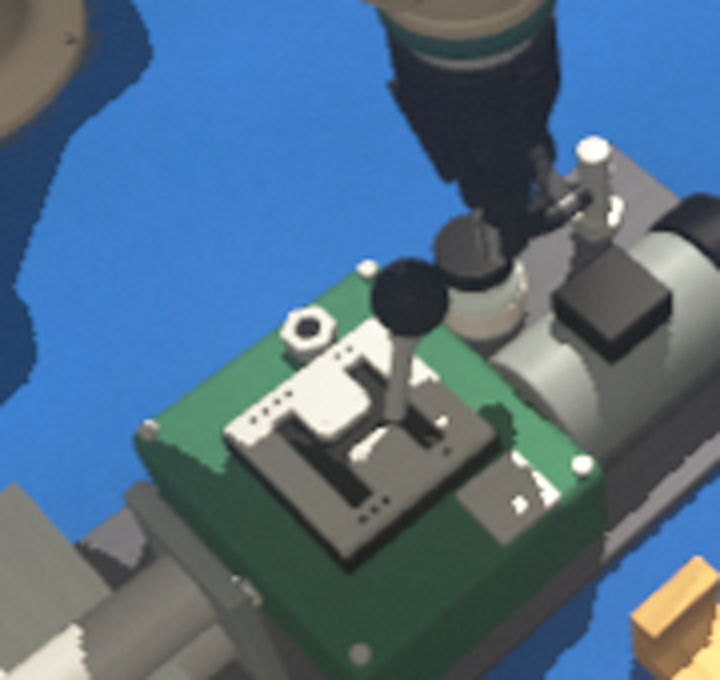

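View pics/top5.png

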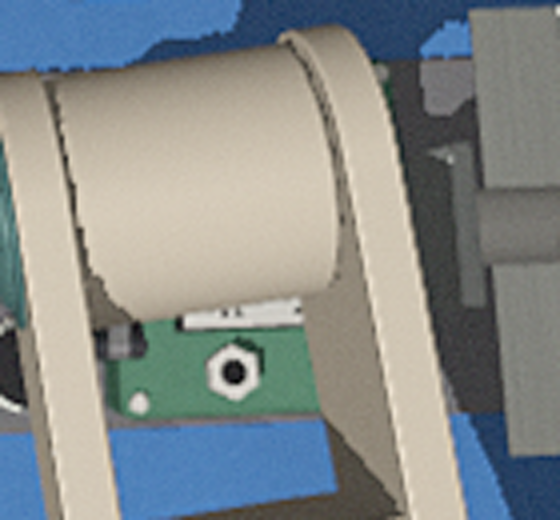

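Call:
play_rows --increments '[[0,[0,1.5,0],0],[0,[0,2.6,0],0],[0,[0,3.2,0],0],[0,[0,3.8,0],0],[0,[0,4.4,0],0]]'

```text
time_s: 7.05
tcp_pos: [0.5113, 0.0701, 0.1703]
ee_rot: [1.0, 0.017, 0.001, -0.0]
wrist_force: [-0.8, 4.5, 2.1]
opening: 0.0002
```

```bash
python3 look.py 6
```

```text
tcp gate [0.002  0.0615] 0.17026488300568035 F [-0.7766  4.5141  2.0764] j6 0.030997286908338015 7.05
scene knob [0.509, 0.0415, 0.1876] [-0.0013  0.0331] 0.82
stick mask 167 186 187 226 0.9
```

View pics/scene6.png

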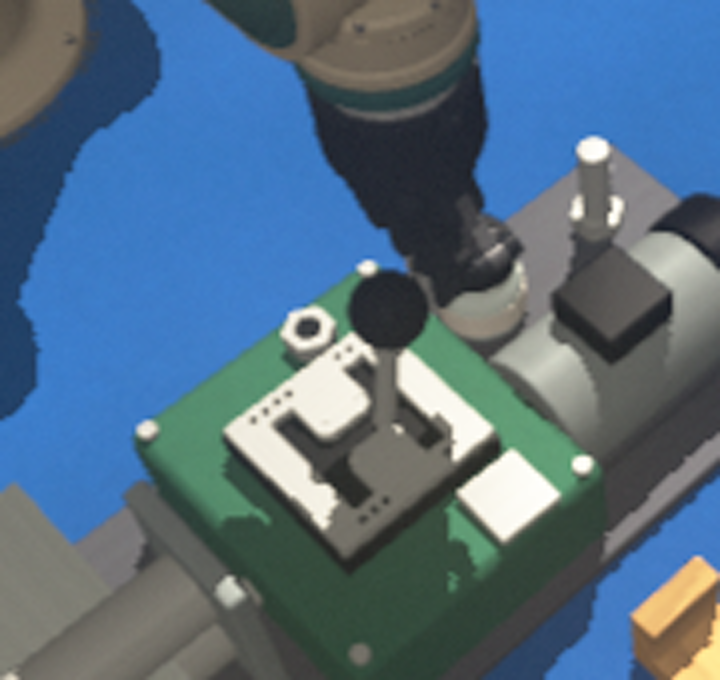

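Call:
play_rows --increments '[[0,[0,0.8,0.2],0],[0,[0,1.6,0.3],0],[0,[0,2.4,0.3],0],[0,[0,3.2,0.3],0],[0,[0,4.0,0.3],0]]'

```text
time_s: 7.85
tcp_pos: [0.5123, 0.0293, 0.1664]
ee_rot: [1.0, 0.017, 0.0, 0.001]
wrist_force: [0.1, 3.9, 2.7]
opening: -0.0
```

```bash
python3 look.py 7
```

```text
tcp gate [0.0015 0.0208] 0.16639210751429864 F [0.065  3.8711 2.6509] j6 -0.047360903794933476 7.85
stick mask 149 170 198 231 0.73
```

View pics/scene7.png

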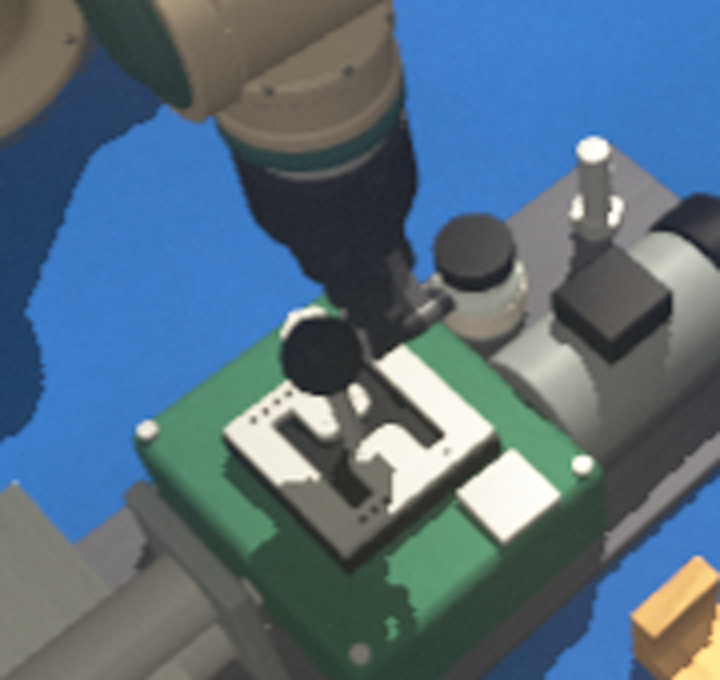

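Call:
play_rows --increments '[[0,[0,0.8,0],0],[0,[0,1.6,0],0],[0,[0,2.3,0],0],[0,[0,2.9,0],0],[0,[0,3.3,0],0]]'

```text
time_s: 8.65
tcp_pos: [0.513, -0.0037, 0.1655]
ee_rot: [1.0, 0.016, -0.001, 0.001]
wrist_force: [0.1, 2.4, -1.9]
opening: -0.0001
```

```bash
python3 look.py 8
```

```text
tcp gate [ 0.001  -0.0123] 0.1654623033115737 F [ 0.1099  2.403  -1.8816] j6 -0.1109408312364609 8.65
scene knob [0.5106, -0.035, 0.1858] [-0.0024 -0.0434] 0.97
stick mask 136 164 210 236 0.59
```

View pics/scene8.png

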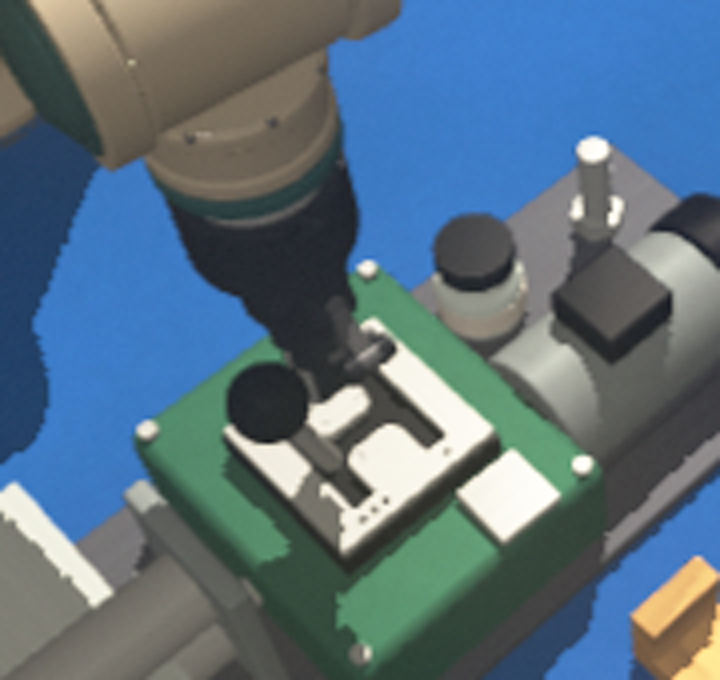

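Call:
play_rows --increments '[[0,[0,0.25,0],0],[0,[0,0.4,0],0],[0,[0,0.4,0],0]]'

```text
time_s: 9.25
tcp_pos: [0.5134, -0.0072, 0.1661]
ee_rot: [1.0, 0.017, -0.0, 0.001]
wrist_force: [0.2, 1.4, -1.8]
opening: -0.0002
```

```bash
python3 look.py 9
python3 - <<'E'
from h import *
from rig import manip
S=manip.snapshot("scene")
cv2.imwrite("pics/s9full.png",cv2.resize(S["color"][190:260,120:190],None,fx=8,fy=8,interpolation=cv2.INTER_CUBIC))
E
```

```text
tcp gate [ 0.0013 -0.0157] 0.16610428678101666 F [ 0.2204  1.3673 -1.8411] j6 -0.11797645539201128 9.25
scene knob [0.5137, -0.0405, 0.1844] [ 0.0005 -0.049 ] 0.75
scene knob [0.5288, 0.5014, 0.0021] [0.0345 0.492 ] 0.66
stick mask 220 231 255 268 0.57
```

View pics/s9full.png

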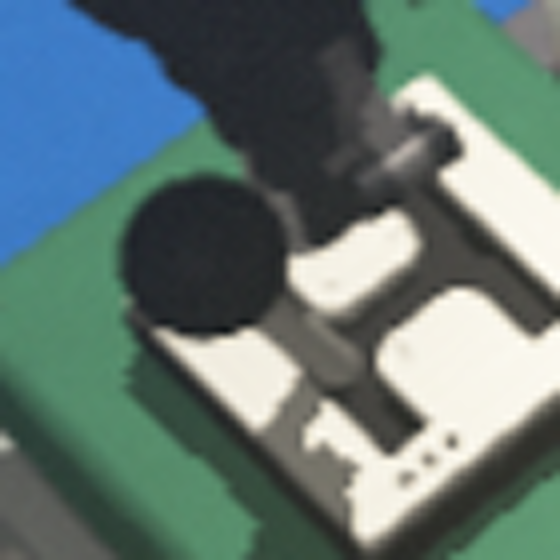

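Call:
play_rows --increments '[[0,[0,-1.2,0],0],[0,[0,-2.8,0],0],[0,[0,-3.2,-2],0.1],[0,[0,-3.2,-5],0.24],[0,[0,-3.2,-7.8],0.38]]'

```text
time_s: 10.1
tcp_pos: [0.5122, 0.0257, 0.2455]
ee_rot: [0.985, -0.175, 0.001, 0.001]
wrist_force: [0.3, 0.4, -0.1]
opening: 0.0001
```

```bash
python3 -c "
from h import *
from rig import manip
S=manip.snapshot('scene');print(gate(atz(S,(145.2,221.4),.184)))
to(-.080,-.045,.245)"; python3 look.py 10
```

```text
[ 0.0005 -0.0453]
t 10.15 tcp [0.5138 0.0255 0.2512] F [ 0.8676 -0.2472  5.6684]
tool shift cm [-5.2765  8.9045  0.5723] roll 1.1763130774518498 world tgt [ 0.4331 -0.0393  0.245 ]
tcp gate [0.0029 0.0169] 0.25123699248672765 F [ 0.8676 -0.2472  5.6684] j6 0.3385683676578591 10.15
stick mask 135 163 212 237 0.78
```

View pics/scene10.png

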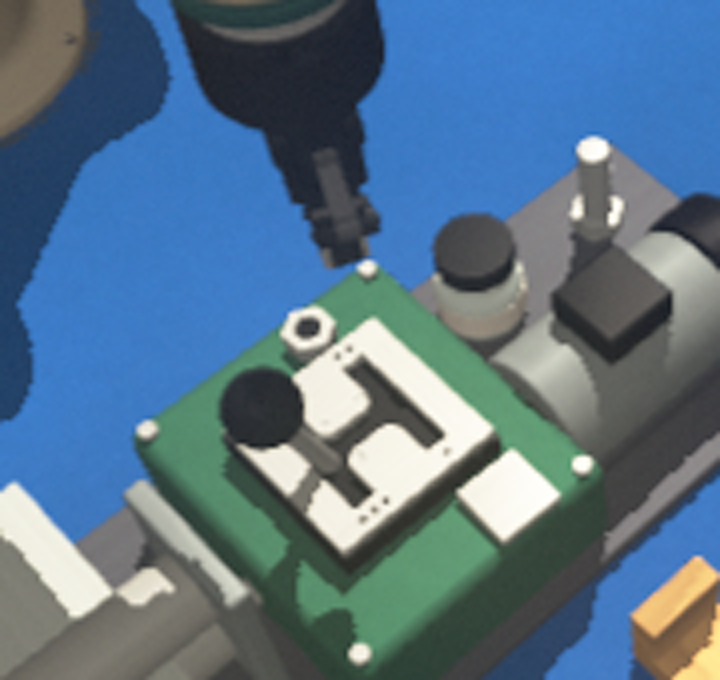

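Call:
play_rows --increments '[[0,[-2,2,0],0.14],[0,[-4,4.5,0],0.28],[0,[-5.3,7,0.3],0.42],[0,[-5.3,8.9,0.5],0.56],[0,[-5.3,8.9,0.5],0.7]]'

```text
time_s: 10.95
tcp_pos: [0.4307, -0.042, 0.237]
ee_rot: [0.865, -0.502, -0.001, 0.002]
wrist_force: [0.1, 0.3, -0.5]
opening: -0.0
```

```bash
python3 -c "
from h import *
to(-.080,-.045,.164)"
```

```text
t 10.95 tcp [ 0.4307 -0.042   0.237 ] F [ 0.1203  0.3165 -0.4905]
tool shift cm [-0.1228 -0.3872  7.3017] roll 0.48283413809736486 world tgt [ 0.4331 -0.0393  0.164 ]
```

Call:
play_rows --increments '[[0,[-0.1,-0.3,0],0.14],[0,[-0.1,-0.4,0],0.28],[0,[-0.1,-0.4,1.5],0.42],[0,[-0.1,-0.4,4.5],0.48],[0,[-0.1,-0.4,7.3],0.48]]'

```text
time_s: 11.45
tcp_pos: [0.4329, -0.0393, 0.1622]
ee_rot: [0.72, -0.694, -0.001, 0.003]
wrist_force: [0.3, 0.3, 0.3]
opening: -0.0001
```

```bash
python3 -c "
from h import *
to(-.035,-.046,.164)"; python3 look.py 11
```

```text
t 11.45 tcp [ 0.4329 -0.0393  0.1622] F [0.3075 0.2838 0.2871]
tool shift cm [ 0.1006 -4.5183 -0.1985] roll 0.001576287197501136 world tgt [ 0.4781 -0.0387  0.164 ]
tcp gate [-0.0802 -0.0451] 0.16223477639891737 F [0.3075 0.2838 0.2871] j6 1.3610540356604421 11.45
scene knob [0.5108, -0.0405, 0.1851] [-0.0024 -0.0489] 0.57
scene knob [0.51, 0.0107, 0.0007] [-0.0014  0.0023] 0.44
stick mask 134 164 211 238 0.82
top knob [0.5118, -0.0402, 0.1866] [-0.0014 -0.0487] 0.59
stick mask 335 366 216 234 0.88
```

View pics/scene11.png

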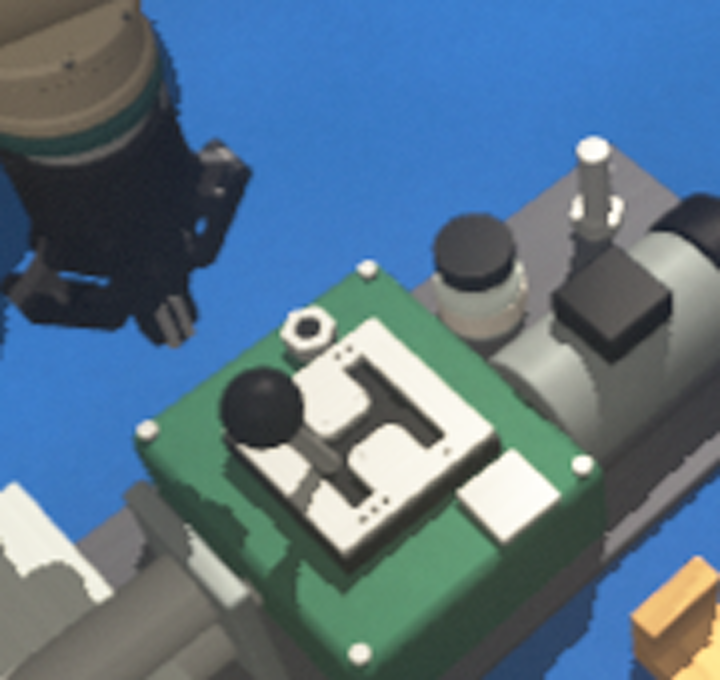

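Call:
play_rows --increments '[[0,[0.2,-2.5,0],0],[0,[0.2,-4.2,-0.1],0],[0,[0.2,-5.0,-0.2],0],[0,[0.2,-5.7,-0.2],0],[0,[0.2,-6.4,-0.2],0]]'

```text
time_s: 12.25
tcp_pos: [0.4983, -0.0391, 0.1682]
ee_rot: [0.72, -0.694, 0.001, 0.002]
wrist_force: [-2.3, 0.2, 3.4]
opening: -0.0001
```

```bash
python3 look.py 12
```

```text
tcp gate [-0.0149 -0.0471] 0.16818521560177088 F [-2.2703  0.1779  3.4376] j6 1.3826188828091497 12.25
scene knob [0.5265, -0.0383, 0.182] [ 0.0134 -0.0473] 0.74
stick mask 140 165 216 239 0.6
top knob [0.5292, -0.0325, 0.1835] [ 0.0163 -0.0416] 0.64
stick mask 334 363 208 226 0.65
```

View pics/scene12.png

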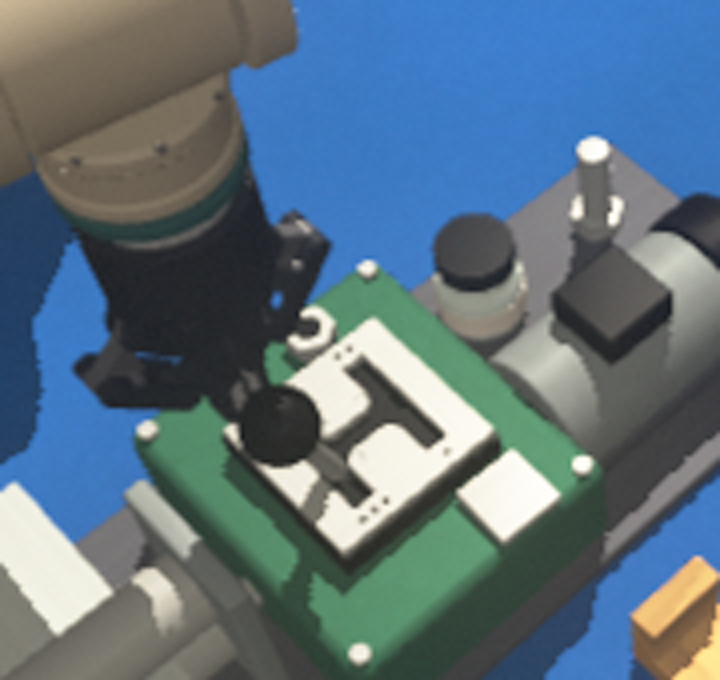

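Call:
play_rows --increments '[[0,[0,-0.7,0.2],0],[0,[0,-1.4,0.4],0],[0,[0,-2.1,0.5],0],[0,[0,-2.7,0.5],0],[0,[0,-3.2,0.5],0]]'

```text
time_s: 13.05
tcp_pos: [0.5299, -0.0375, 0.1613]
ee_rot: [0.721, -0.693, -0.0, 0.002]
wrist_force: [-2.9, 0.3, -2.8]
opening: -0.0003
```

```bash
python3 look.py 13
```

```text
tcp gate [ 0.0168 -0.0466] 0.16131437138245408 F [-2.8521  0.3104 -2.8356] j6 1.3939174999153643 13.05
scene knob [0.5567, -0.0316, 0.1794] [ 0.0438 -0.0417] 0.93
stick mask 150 170 228 247 0.64
top knob [0.5581, -0.0362, 0.181] [ 0.045  -0.0463] 0.71
stick mask 334 359 194 219 0.77
```

Now press home in small steps, watching the force.

Call:
play_rows --increments '[[0,[0,-0.3,0],0],[0,[0,-0.6,0],0],[0,[0,-0.8,0],0],[0,[0,-0.8,0],0]]'

```text
time_s: 13.75
tcp_pos: [0.5362, -0.0377, 0.1618]
ee_rot: [0.72, -0.694, -0.001, 0.004]
wrist_force: [-13.1, -0.4, 0.8]
opening: -0.0001
```

```bash
python3 look.py 14
```

```text
tcp gate [ 0.023  -0.0471] 0.16182618100537585 F [-13.0859  -0.3832   0.8249] j6 1.3963658834186072 13.75
scene knob [0.5604, -0.0327, 0.1794] [ 0.0474 -0.0429] 0.89
stick mask 153 173 230 250 0.82
top knob [0.5661, -0.0356, 0.1756] [ 0.053 -0.046] 0.73
top knob [0.5122, 0.0118, 0.0007] [0.0008 0.0033] 0.59
stick mask 343 358 191 205 0.57
```

View pics/scene14.png

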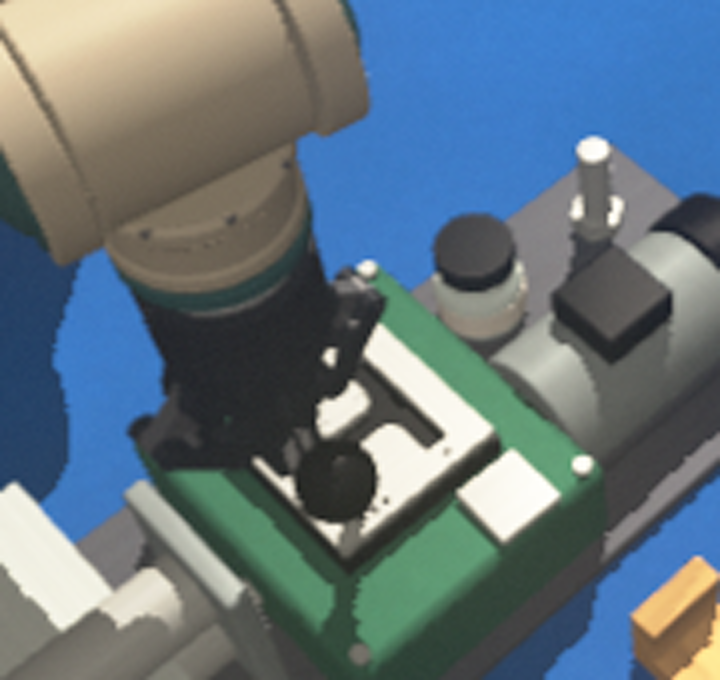

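Call:
play_rows --increments '[[0,[0,1,0],0],[0,[0,2.5,0],0],[0,[0,4.5,0],0],[0,[0,7,-2],0],[0,[0,10,-5],0]]'

```text
time_s: 14.55
tcp_pos: [0.4356, -0.0413, 0.212]
ee_rot: [0.72, -0.694, -0.002, 0.004]
wrist_force: [0.8, 0.2, 1.2]
opening: -0.0002
```

Call:
play_rows --increments '[[0,[3,1,-3],0],[0,[6,2,-5],0],[0,[10,3,-6],0],[0,[14,4,-6],0],[0,[18,5,-6],0]]'

```text
time_s: 15.05
tcp_pos: [0.3931, -0.2248, 0.2744]
ee_rot: [0.72, -0.693, 0.0, 0.004]
wrist_force: [0.8, -0.5, -0.1]
opening: 0.0002
```

```bash
python3 look.py 15
python3 - <<'E'
from h import *
from rig import manip
for n in("scene","top"): cv2.imwrite(f"pics/{n}15f.png",manip.snapshot(n)["color"])
E
```

```text
tcp gate [-0.1265 -0.229 ] 0.2744141308522496 F [ 0.8297 -0.4905 -0.1396] j6 0.9346049303135873 15.05
scene knob [0.5647, -0.0332, 0.1758] [ 0.0517 -0.0435] 0.92
scene knob [0.4363, 0.1346, 0.0161] [-0.0707  0.1287] 0.5
stick mask 153 173 230 250 0.6
top knob [0.5639, -0.0335, 0.1789] [ 0.0509 -0.0438] 0.67
stick mask 335 361 192 216 0.82
```

View pics/scene15.png

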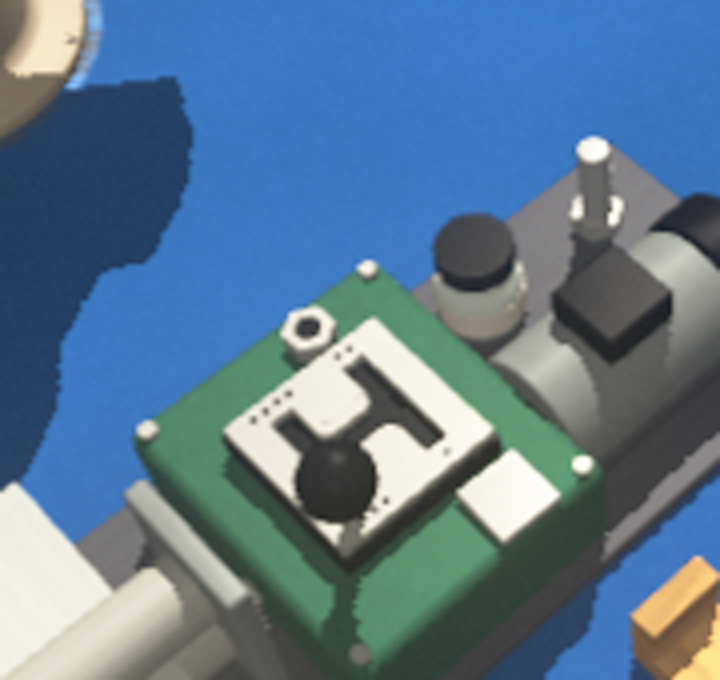

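View pics/top15.png

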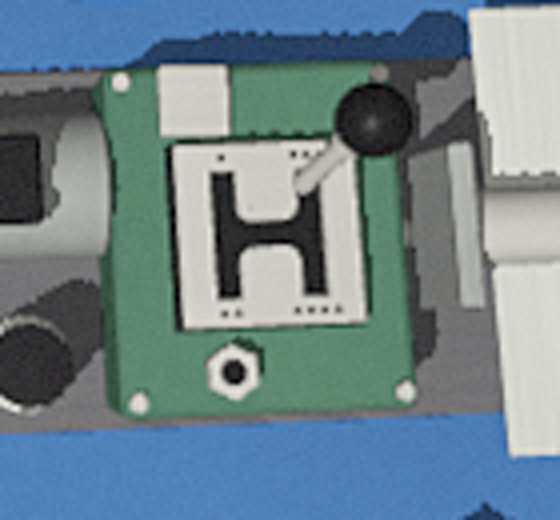

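View pics/top15f.png

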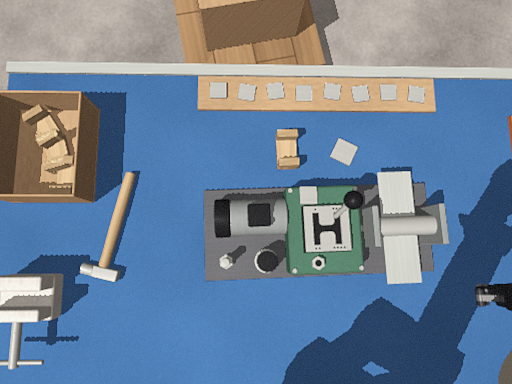

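Run:
```python
from h import *
from rig import manip
T=manip.snapshot("top");S=manip.snapshot("scene")
k=tri([T,S],[(260+(374-1.5)/4,170+(119-1.5)/4),(80+(336-1.5)/4,120+(481-1.5)/4)]);print("knob",k,gate(k),"fore",np.arcsin(gate(k)[0]/.17), "norm",np.linalg.norm([*gate(k),k[2]-.02]))
w=np.array([atz(T,(260+(u-1.5)/4,170+(v-1.5)/4),.108)[:2] for u,v in [(174,147),(354,140),(369,317),(182,330)]])
print(w,w.mean(0));d=w[0]+w[1]-w[2]-w[3];print(np.arctan2(d[1],d[0]));d=w[0]+w[3]-w[1]-w[2];print(np.arctan2(-d[0],d[1]))
```

```text
knob [ 0.5651 -0.0327  0.1749] [ 0.0521 -0.043 ] fore 0.3116510630616351 norm 0.1690132209583034
[[ 0.5579  0.0605]
 [ 0.5619 -0.0407]
 [ 0.4641 -0.0449]
 [ 0.4575  0.0586]] [0.5104 0.0084]
0.030724446417215612
0.05152018274838392
```

```bash
python3 -c "
from rig import manip
print(manip.finish_job())"
```

```text
the job is handed in; nothing more can be done
None
```

The gear lever is in third, the far right slot marked with three dots, and the job is handed in at about 15 s of robot time.

I kept the fingers shut and made three separate pushes on the knob. The first went from the near-left slot forward to the cross slot, the second across to the right, and the third forward until it stopped. At the end I backed off, lifted, and moved clear to the right.

**Fully home:** while the lever was moving, the wrist force stayed below about 5 N. At the end it rose to 13 N, which I take to be the end of the slot. With the arm clear, the two cameras together put the knob 52–53 mm forward and 43 mm right of the gate centre, a fore tilt of 0.31–0.32 rad. The expected values are about 53 mm, 43 mm and 0.32 rad.

**Small disagreement:** my two estimates of the gate centre differ by about 1 mm. The networks' knob positions scattered by a few millimetres. I relied on the contact force and the clear top picture.

**Bystanders:** the nut, deck plate, jar, bolt, wooden block, bench plate and hammer look unmoved in the last pictures, judged by eye. The wrist force was near zero once the arm was clear.

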